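# Open the loaded clamshell test fixture

### The arm

A 6-joint arm with a two-finger parallel gripper is mounted at the origin on the work surface. World frame = base frame: x ahead of the robot, y to its left, z up, the work surface at z = 0. Lengths are in m, angles in degrees, forces in N, time in s.
With the tool pointing down it reaches from about 0.4 to 0.825 m from the base axis. Payload 7 kg.
Tool frame: the origin (TCP) lies midway between the tips of the shut fingers; the grasp point (between the pads) lies ctrl.tcp_to_grasp behind it (ctrl.tcp_to_grasp is the distance from the TCP to the grasp point, in m); z points along the fingers, y is the line along which they close (so a half turn about z gives the same grasp; the last joint's range is limited). The gripper opens to 88 mm and grips with 3 to 60 N. Pads are 19 mm wide; open, the fingers measure 130 mm over their backs; the gripper's body (78 mm by 193 mm) begins 47 mm behind the grasp point.
Start: joints at [93.512, 20.546, 0.682, 0, -70.136, -16.507], TCP at [0.152, 0.658, 0.227] pointing down, gripper open.
Joint ranges: [-176.03, 176.03], [-82.01, 121.73], [-58.28, 71.71], [-173.87, 95.51], [-174.79, -0.11], [-173.66, 173.66]. Speed limits (degrees/s): [136.94, 136.94, 172.46, 180, 180, 180].

### API

Orientations are given as [roll, pitch, yaw] about the fixed x, y, z axes, in that order (R = Rz(yaw) Ry(pitch) Rx(roll)).
In Python, from plant import ctrl, imaging, close_job gives the robot as it stands.
- The arm moves only by the shell command python3 -m crank 'ROWS'. ROWS is JSON, a list of rows, each a list of 3 entries, a list of its own where there are three numbers: the shift along the world's x, y, z in m, then the turn, a rotation vector about the world's x, y, z in degrees, then the opening, from -1 (shut) to 1 (fully open), so that 0 is half open. A call has 1 to 12 rows; each row shifts and turns the commanded pose from where the row before left it; what a row does not reach is not made up. A row lasts 1/10 s, in which the tool goes at most 50 mm and 8.59 degrees, less where a joint would pass 70% of its speed; a pose out of reach is approached as far as the arm can. A call is refused whole if a number of a shift passes 0.05 or a number of a turn 8.59, either way. A call with a gripper value outside its range is refused whole. The fingers move at their own pace and stop on an object; the grip force is fixed at half the most. Time passes only in rows, so rows that do not move let the fingers close. It gives the time, the measured TCP pose, the force, the opening and the grip force at its end, in the units of the state.
- ctrl.get_obs(): the state, without advancing time (a new reading comes with each control period).
- imaging.snapshot(name): name is "side" or "top"; returns (picture, depth): 384x512x3 uint8, blue, green, red; 384x512 float32, m along the optical axis (not along the pixel's ray), 0 where there is no reading.
- imaging.camera_model(name): a dict with "mtx" (3x3 intrinsics, pixels), "R" (3x3) and "t" (3): a world point X has camera coordinates R X + t. Camera axes: x right, y down, z forward; pixel columns grow to the right and rows downward; lengths in m; the calibration is good to about 2 mm. A picture is of the moment at which its call begins. camera_model takes no time and is no camera call.
- close_job(): hands the job in; it is judged then, once.
The state is a dict: "clock": time; "joint_pos": joint angles; "qvel": joint speeds; "tau": joint torques, N m; "tool_pos": TCP position; "orientation": TCP orientation; "force": force on the tool from outside, world axes, zero at the start; "moment": the same for the moment, N m; "opening": finger opening in m; "gripper_force": force on a finger pad.
Only numpy, scipy, OpenCV 4.12 (cv2) and the standard library are available. Lean on these libraries where they do the work, as an engineer would, in place of code of your own. Each camera call takes 0.05 s, during which the arm holds its last target. There are 200 camera calls.

### The job

Two alike test fixtures stand on the line's bench and one of them has a finished power adapter waiting in its nest. Open that fixture for unloading with your fingertips: press the release tab at its front so that the lid pops up by itself, let the tab go, then push the lid all the way back against its stop, without forcing it, and take the hand away. Grasp and lift nothing: leave the adapter in its nest, the other fixture shut and the rest of the bench as it is.

Things in the scene. Friction and masses are not known exactly. Their poses are not given: they have to be found in the camera images.
- loaded_fixture: clamshell test fixture holding the power adapter, fixed to the bench: grey housing 158 (x) x 130 (y) mm, white nest plate, hinged open lid frame on top (closed: heights 72 to 82 mm). The two are alike. Origin on the bench under it, x towards the hinge at its back; release tab at its front (-x). Housing front at x = -74 mm, steel hook at x = -84 to -65 mm, up to 97 mm high. Yaw up to 0.3 rad either way
- loaded_tab_pad (a point): centre of the upper face of that fixture's release tab, where to press: black ribbed thumb tab 44 mm wide (y), 38 mm long (x), 6 mm thick; at x = -114 mm, y = 0 in the fixture's frame, 54 mm above the bench when free. Moves with the tab
- loaded_tab (a joint): release tab and hook, one piece on a cross pin: 0 free, 0.24 rad fully pressed (pad about 9 mm lower); the hook lets go of the lid at about 0.14. Takes about 2.5 N at first, 5 N at the end; springs back when let go. The hook's top swings 13 mm towards the finger as the tab goes down
- loaded_hinge (a point): middle of the lid's hinge axis, fixed, at x = 70 mm, y = 0, 77 mm high in the fixture's frame; its axes are the fixture's and the hinge lies along y
- loaded_lid_edge (a point): middle of the lid's front lower edge, 140 mm from the hinge axis; moves with the lid. The lid is an open frame 130 mm wide and 10 mm thick: front bar 30 mm deep (110 to 140 mm from the hinge axis), side rails 21 mm, and a cross bar 75 mm from the hinge axis with two rubber pressers 9 mm proud of the underside
- loaded_lid (a joint): lid angle: 0 closed, 1.85 rad fully open at its stop (16 degrees past upright). Unhooked, it is lifted by two sprung pins within 1 s to about 0.6 rad, edge 155 mm above the bench; from there it must be pushed. Damped, stiff hinge: above about 1.3 rad it stays where it is left, below it sinks back onto the pins. Pushing near the edge takes 1 to 3 N
- empty_fixture: clamshell test fixture with nothing in its nest, fixed to the bench: grey housing 158 (x) x 130 (y) mm, white nest plate, hinged open lid frame on top (closed: heights 72 to 82 mm). The two are alike. Origin on the bench under it, x towards the hinge at its back; release tab at its front (-x). Housing front at x = -74 mm, steel hook at x = -84 to -65 mm, up to 97 mm high. Yaw up to 0.3 rad either way
- empty_tab_pad (a point): centre of the upper face of that fixture's release tab, where to press: black ribbed thumb tab 44 mm wide (y), 38 mm long (x), 6 mm thick; at x = -114 mm, y = 0 in the fixture's frame, 54 mm above the bench when free. Moves with the tab
- empty_tab (a joint): release tab and hook, one piece on a cross pin: 0 free, 0.24 rad fully pressed (pad about 9 mm lower); the hook lets go of the lid at about 0.14. Takes about 2.5 N at first, 5 N at the end; springs back when let go. The hook's top swings 13 mm towards the finger as the tab goes down
- empty_hinge (a point): middle of the lid's hinge axis, fixed, at x = 70 mm, y = 0, 77 mm high in the fixture's frame; its axes are the fixture's and the hinge lies along y
- empty_lid_edge (a point): middle of the lid's front lower edge, 140 mm from the hinge axis; moves with the lid. The lid is an open frame 130 mm wide and 10 mm thick: front bar 30 mm deep (110 to 140 mm from the hinge axis), side rails 21 mm, and a cross bar 75 mm from the hinge axis with two rubber pressers 9 mm proud of the underside
- empty_lid (a joint): lid angle: 0 closed, 1.85 rad fully open at its stop (16 degrees past upright). Unhooked, it is lifted by two sprung pins within 1 s to about 0.6 rad, edge 155 mm above the bench; from there it must be pushed. Damped, stiff hinge: above about 1.3 rad it stays where it is left, below it sinks back onto the pins. Pushing near the edge takes 1 to 3 N
- adapter: the tested power adapter, black box 105 x 48 x 30 mm with a paper label, loose in the loaded fixture's nest (16 mm deep), long side along the fixture's x; origin under its centre, 30 mm above the bench; it stays there
- next_adapter: power adapter still to be tested, like the one in the nest, lying on the bench behind the fixtures; bystander, loose; origin at its underside's centre
- handset: flat black keypad handset 50 x 120 x 18 mm lying at the front left; bystander, loose; origin at its underside's centre
- screwdriver: screwdriver 170 mm long lying between the two fixtures; bystander, loose; origin at its underside's centre
- tape_roll: roll of tape 84 mm across, 24 mm high, left of the fixtures; bystander, loose; origin at its underside's centre
- cleaner: white bottle 48 mm across, 115 mm high, at the right; bystander, loose; origin at its underside's centre
- screw_tray: grey plastic tray 90 x 120 x 28 mm at the right; bystander, loose; origin at its underside's centre
- bracket: small bent steel bracket 70 x 35 x 40 mm behind the fixtures; bystander, loose; origin at its underside's centre

How it is judged (in metres and radians):
On the way, in this order (a step that is already met when the one before it is completed fails the run):
1. a fingertip presses the loaded fixture's release tab down until the hook lets go (value of joint loaded_tab above 0.12 rad and contact force between the fingers and loaded_tab above 0.5 N).
2. the lid has popped up by itself, with nothing touching it, and the tab is free again (value of joint loaded_lid between 0.45 and 0.8 rad and value of joint loaded_tab below 0.06 rad and contact force between each of the arm, the fingers and loaded_lid below 0.3 N), for 0.1 s.
At the end, for the whole second after the job is handed in: the loaded fixture's lid stands fully open at its stop (within 0.1 rad) and still, its release tab is up again, the adapter lies flat in its nest (within about 12 mm), and the other fixture's lid is shut (below 0.05 rad) (value of joint loaded_lid between 1.75 and 1.95 rad and value of joint loaded_tab below 0.06 rad and value of joint empty_lid below 0.05 rad and velocity of joint loaded_lid between -0.05 and 0.05 rad/s and linear speed of adapter below 0.02 m/s and horizontal distance between adapter and loaded_fixture below 0.018 m and z of adapter in the frame of loaded_fixture below 0.036 m and angle between adapter's own z axis and vertical below 0.1 rad); the robot touches nothing.
It fails at once if the other fixture's tab is pressed or its lid opens (value of joint empty_lid above 0.08 rad or value of joint empty_tab above 0.1 rad).
It fails at once if the adapter is lifted or shifted out of its nest (distance of adapter from where it was at the start of the episode above 0.012 m).
It fails at once if the loaded fixture is forced (over 40 N) (contact force between any of the fingers, the arm and loaded_fixture above 40 N).
It fails at once if a bystander is lifted, carried or knocked more than 40 mm from its place (distance of any of next_adapter, handset, screwdriver, tape_roll, cleaner, screw_tray, bracket from where it was at the start of the episode above 0.04 m).
It also fails if it takes over 48 s, if anything falls off the work surface, if the arm or the gripper's body presses on something with over 40 N, if the wrist force passes 120 N, or if a joint passes its speed limit or range.

## Working session

There is one attempt and no reset: what is moved stays moved. The work goes in short steps, Python scripts to look and compute and a shell command to move; the robot and the scene stay as the last step left them, time stands still between calls to the robot, and variables do not carry over. Pictures are saved under pics/ and viewed, at most 10 in all, crops included, and the job is handed in when it is done.

```bash
mkdir -p pics; python3 - <<'E'
from plant import ctrl, imaging
import cv2,numpy as np
for n in("top","side"):
    p,d=imaging.snapshot(n); cv2.imwrite(f"pics/{n}0.png",p); np.save(f"pics/{n}0.npy",d)
    m=imaging.camera_model(n); print(n,m["mtx"],m["R"],m["t"])
print(ctrl.get_obs(),ctrl.tcp_to_grasp)
E
```

```text
top [[373.75374237   0.         254.81928955]
 [  0.         373.75374237 193.18667498]
 [  0.           0.           1.        ]] [[ 0.01776448 -0.99973778 -0.01444974]
 [-0.99960176 -0.01744143 -0.02218359]
 [ 0.02192575  0.01483807 -0.99964949]] [-0.016799    0.56853617  1.13214677]
side [[392.98863754   0.         256.37273976]
 [  0.         392.98863754 189.30374849]
 [  0.           0.           1.        ]] [[ 0.86093124 -0.50855864  0.01286486]
 [-0.31848708 -0.55853672 -0.76589994]
 [ 0.39669053  0.65528989 -0.64283107]] [-0.49202049  0.23078644  1.00265945]
{'clock': 0.1, 'joint_pos': array([ 9.35125021e+01,  2.05887832e+01,  6.41147084e-01, -1.81506038e-02,
       -7.01349792e+01, -1.65073181e+01]), 'qvel': array([-0.00779364, -0.07828568,  0.12422916,  0.05104237,  0.13215565,
        0.00073089]), 'tau': array([-2.84487622e-03, -5.84163272e+01,  2.93754548e+01,  7.01553494e+00,
        1.01743574e-02, -4.61899992e-05]), 'tool_pos': array([0.15170154, 0.65730707, 0.22571481]), 'orientation': array([ 1.79915941e+02, -7.11595729e-03, -1.30009908e+01]), 'force': array([-0.4952378 , -0.26190994, -0.53457196]), 'moment': array([-0.00172871,  0.00307381,  0.02494983]), 'gripper_force': 0.0, 'opening': 0.08774476595631171} 0.0188
```

View pics/top0.png

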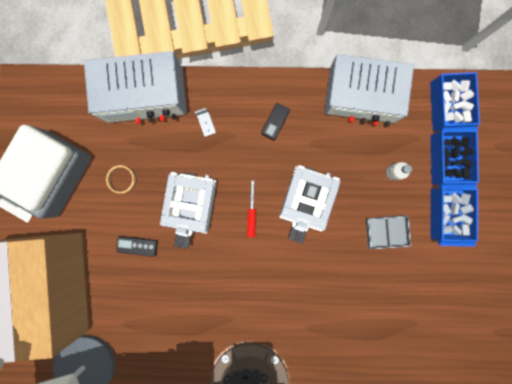

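View pics/side0.png

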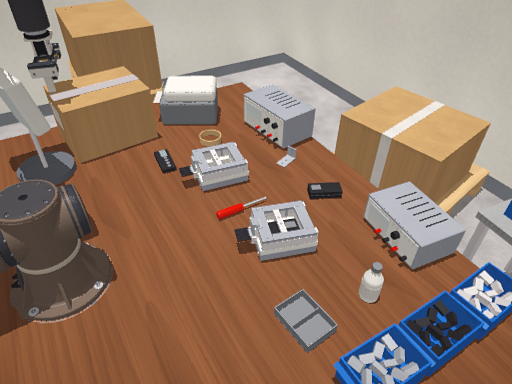

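```bash
cat > h.py <<'E'
import numpy as np,cv2
from plant import imaging,ctrl
def cloud(n,d):
    m=imaging.camera_model(n);K=m["mtx"];R=np.array(m["R"]);t=np.array(m["t"])
    v,u=np.mgrid[:384,:512]; c=np.dstack([(u-K[0,2])/K[0,0]*d,(v-K[1,2])/K[1,1]*d,d])
    return (c-t)@R
def proj(n,X):
    m=imaging.camera_model(n);c=np.array(m["R"])@X+m["t"];q=m["mtx"]@c;return q[:2]/q[2]
E
python3 - <<'E'
from h import *
p=cv2.imread("pics/top0.png");d=np.load("pics/top0.npy");P=cloud("top",d)
ps=cv2.imread("pics/side0.png");Ps=cloud("side",np.load("pics/side0.npy"))
for nm,(u0,u1,v0,v1) in dict(loaded=(270,350,155,250),empty=(150,225,160,255)).items():
    Q=P[v0:v1,u0:u1].reshape(-1,3);C=p[v0:v1,u0:u1].reshape(-1,3).astype(int)
    print(nm,"hist",np.histogram(Q[:,2],bins=np.arange(-.01,.12,.01))[0])
    S=Q[(Q[:,2]>.070)&(Q[:,2]<.09)]
    r=cv2.minAreaRect((S[:,:2]*1000).astype(np.float32));print("lid rect",r,cv2.boxPoints(r).round())
    T=Q[(Q[:,2]>.04)&(Q[:,2]<.066)&(C.max(1)<100)]
    T=T[T[:,0]<r[0][0]/1000-.06]
    print("tab",len(T),T.mean(0),T.min(0),T.max(0))
    H=Q[(Q[:,2]>.087)];print("hook",len(H),H.mean(0) if len(H) else 0)
    # side view, same region
    A=Ps.reshape(-1,3);c=np.array(r[0])/1000;near=np.hypot(*(A[:,:2]-c).T)<.16
    S=A[near&(A[:,2]>.074)&(A[:,2]<.09)]
    print("side lid",cv2.minAreaRect((S[:,:2]*1000).astype(np.float32)))
    Cs=ps.reshape(-1,3).astype(int);T=A[near&(A[:,2]>.047)&(A[:,2]<.062)&(Cs.max(1)<100)&(A[:,0]<c[0]-.07)]
    print("side tab",len(T),T.mean(0),T.min(0),T.max(0))
cv2.imwrite("pics/crop.png",np.hstack([cv2.resize(p[150:260,260:360],None,fx=4,fy=4,interpolation=2),cv2.resize(p[150:260,140:235],None,fx=4,fy=4,interpolation=2)]))
E
```

```text
loaded hist [2923 1771   13   61   26  414  485  171  405 1248   56    0]
lid rect ((551.7391357421875, -163.49966430664062), (130.23158264160156, 166.0185546875), 72.96595764160156) [[ 453. -201.]
 [ 612. -250.]
 [ 650. -126.]
 [ 491.  -77.]]
tab 103 [ 0.4472251  -0.13053836  0.05372094] [ 0.43092731 -0.14994182  0.04924791] [ 0.46828009 -0.1087713   0.05981223]
hook 103 [ 0.50089785 -0.11173737  0.36792773]
side lid ((552.171142578125, -163.26168823242188), (134.04026794433594, 168.39749145507812), 73.07686614990234)
side tab 165 [ 0.44718966 -0.13322903  0.05422921] [ 0.4265943  -0.1571998   0.04729253] [ 0.47037388 -0.10466326  0.05761739]
empty hist [2605 1467  105  347  184  412  232   34  438 1209   56    0]
lid rect ((531.626953125, 188.62725830078125), (130.66017150878906, 166.6472625732422), 81.23377227783203) [[439. 137.]
 [604. 111.]
 [624. 240.]
 [459. 266.]]
tab 124 [0.42262675 0.20462754 0.05378481] [0.40695972 0.18193235 0.04764604] [0.43888291 0.22350786 0.0582562 ]
hook 109 [0.48696808 0.12565589 0.43956689]
side lid ((531.4073486328125, 187.5654296875), (136.13577270507812, 167.17575073242188), 81.79914093017578)
side tab 103 [0.42362101 0.20229898 0.05444702] [0.40510331 0.18027864 0.04909167] [0.44503745 0.22717792 0.05917467]
```

View pics/crop.png

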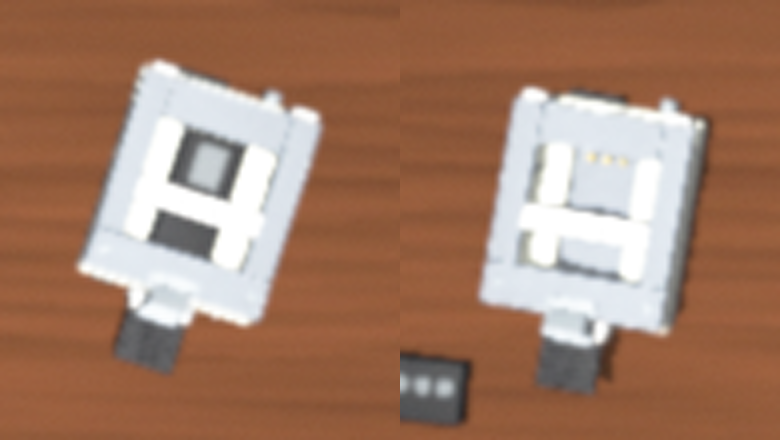

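```bash
python3 - <<'E'
from h import *
for n in("top","side"):
    P=cloud(n,np.load(f"pics/{n}0.npy")).reshape(-1,3)
    print(n,"cell max z (cm); rows y .8..-.3, cols x -.1...7")
    for y in np.arange(.8,-.35,-.1):
        r=[]
        for x in np.arange(-.1,.75,.1):
            q=P[(abs(P[:,0]-x)<.05)&(abs(P[:,1]-y)<.05)]; r.append(int(q[:,2].max()*100) if len(q) else -9)
        print(f"{y:.1f}",r)
    print(proj(n,ctrl.get_obs()["tool_pos"]))
E
```

```text
top cell max z (cm); rows y .8..-.3, cols x -.1...7
0.8 [-9, 0, -9, -9, -9, 0, 0, -9, 0]
0.7 [-9, 0, -9, -9, -9, 17, 14, 14, 14]
0.6 [-9, 2, 24, 20, 20, 20, 14, 14, 14]
0.5 [-9, 7, 21, 20, 20, 20, 0, 14, 15]
0.4 [-9, 2, 21, 0, 0, 2, 0, 2, 0]
0.3 [-9, 0, 0, 0, 0, 2, 8, 0, 0]
0.2 [-9, 0, 0, 0, 0, 9, 9, 8, 0]
0.1 [-9, 4, 21, 0, 0, 0, 8, 8, 0]
0.0 [-9, -9, 23, 0, 0, 2, 114, 1, 3]
-0.1 [-9, 8, 22, 0, 0, 6, 9, 8, 3]
-0.2 [-9, 0, 0, 0, 0, 5, 9, 8, 0]
-0.3 [-9, 0, 0, 0, 0, 2, 3, 0, 0]
[-19.32126543 355.93280685]
side cell max z (cm); rows y .8..-.3, cols x -.1...7
0.8 [0, 0, 0, -9, 20, 20, 0, -9, -9]
0.7 [0, 0, 50, 44, 20, 20, 14, 14, 14]
0.6 [0, 35, 50, 50, 20, 20, 14, 15, 14]
0.5 [2, 35, 35, 20, 20, 20, 0, 14, 15]
0.4 [-9, 35, 35, 0, 0, 2, 0, 2, 0]
0.3 [-9, -9, 0, 0, 0, 2, 8, -9, 0]
0.2 [-9, -9, 0, 0, 0, 9, 9, 8, 0]
0.1 [1, 27, 1, 0, 0, 4, 8, 8, 0]
0.0 [26, 28, 27, 0, 0, 2, 2, 1, 3]
-0.1 [24, 28, 23, 0, 0, 5, 9, 8, 3]
-0.2 [0, 0, 0, 0, 0, 5, 9, 8, 0]
-0.3 [0, 0, 0, 0, 0, 2, 3, 4, 0]
[54.47023746 85.10651441]
```

```bash
python3 -m crank '[[[0,0,0.05],[0,0,0],-1],[[0,0,0.05],[0,0,0],-1],[[0,0,0.04],[0,0,-4],-1],[[0.035,-0.035,0],[0,0,0],-1],[[0.035,-0.035,0],[0,0,0],-1],[[0.035,-0.035,0],[0,0,0],-1],[[0.035,-0.035,0],[0,0,0],-1],[[0.035,-0.035,0],[0,0,0],-1],[[0.035,-0.035,0],[0,0,0],-1],[[0.035,-0.035,0],[0,0,0],-1],[[0,0,0],[0,0,0],-1]]'; python3 -c "
from h import *
o=ctrl.get_obs();print(o['joint_pos'],o['orientation'],o['opening'])"
```

```text
clock: 1.2
tool_pos: [0.3997, 0.4088, 0.3668]
orientation: [180.0, -0.0, -17.3]
force: [-0.1, -0.5, 0.3]
opening: 0.0053
gripper_force: 0.0
[ 6.52657550e+01  7.43114437e+00  1.16289363e+00  3.60458289e-02
 -8.37526017e+01  7.46548308e+00] [ 1.79974668e+02 -3.28171206e-02 -1.72648255e+01] 0.005313572862853008
```

```bash
python3 -m crank '[[[0.005,-0.049,0],[0,0,0],-1],[[0.005,-0.049,0],[0,0,0],-1],[[0.005,-0.049,0],[0,0,0],-1],[[0.005,-0.049,0],[-1.2,-3.8,0],-1],[[0.005,-0.049,0],[-1.2,-3.8,0],-1],[[0.005,-0.049,0],[-1.2,-3.8,0],-1],[[0.005,-0.049,-0.02],[-1.2,-3.8,0],-1],[[0.005,-0.049,-0.03],[-1.2,-3.8,0],-1],[[0.005,-0.049,-0.04],[0,0,0],-1],[[0.005,-0.049,-0.04],[0,0,0],-1],[[0,-0.051,-0.04],[0,0,0],-1],[[0,0,-0.04],[0,0,0],-1]]' || true
```

```text
out of range: row 11 has -0.051, outside -0.05 to 0.05
```

```bash
python3 -m crank '[[[0.005,-0.049,0],[0,0,0],-1],[[0.005,-0.049,0],[0,0,0],-1],[[0.005,-0.049,0],[0,0,0],-1],[[0.005,-0.049,0],[-1.2,-3.8,0],-1],[[0.005,-0.049,0],[-1.2,-3.8,0],-1],[[0.005,-0.049,0],[-1.2,-3.8,0],-1],[[0.005,-0.049,-0.02],[-1.2,-3.8,0],-1],[[0.005,-0.049,-0.03],[-1.2,-3.8,0],-1],[[0.005,-0.049,-0.04],[0,0,0],-1],[[0.005,-0.049,-0.04],[0,0,0],-1],[[0,-0.049,-0.04],[0,0,0],-1],[[0,0,-0.04],[0,0,0],-1]]'
python3 - <<'E'
from h import *
from scipy.spatial.transform import Rotation as Ro
p,d=imaging.snapshot("side");cv2.imwrite("pics/s1.png",cv2.resize(p[100:292,150:406],None,fx=3,fy=3))
o=ctrl.get_obs();R=Ro.from_euler("xyz",o["orientation"],degrees=True).as_matrix()
print(o["tool_pos"],R,o["joint_pos"],o["opening"],o["force"])
E
```

```text
clock: 2.4
tool_pos: [0.4432, -0.089, 0.1868]
orientation: [179.9, -20.0, -17.3]
force: [0.7, 0.4, -0.7]
opening: 0.0003
gripper_force: 0.0
[ 0.43895414 -0.08918892  0.17929386] [[ 0.9002154  -0.29885284  0.31670052]
 [-0.27988032 -0.95428135 -0.10494811]
 [ 0.33358544  0.00583766 -0.9427018 ]] [ 24.43299097 -12.11863442 -53.50905039  22.56085381 -36.1910383
  31.3796963 ] 0.000544074857113888 [-4.40594309 -0.52898469 -9.25295819]
```

View pics/s1.png

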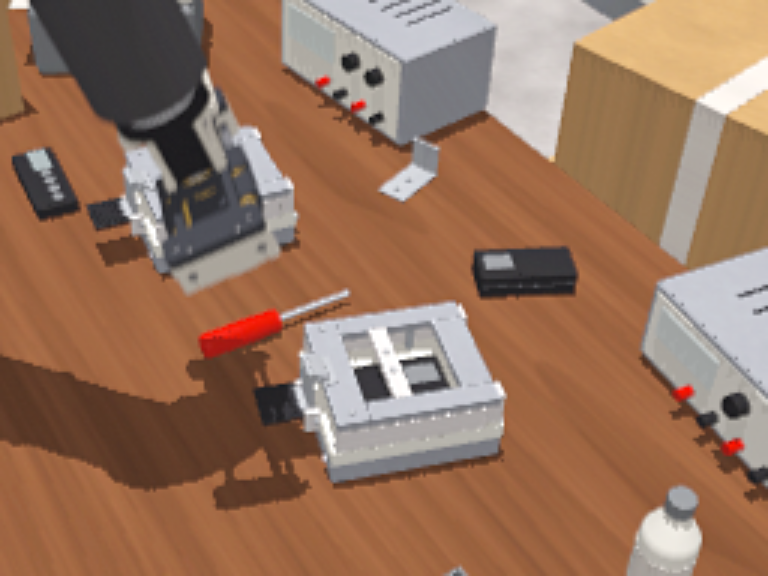

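```bash
python3 -m crank '[[[0,-0.01,0],[1.5,4.8,0],-1],[[0,-0.01,0],[1.5,4.8,0],-1],[[0,0,0],[0,0,0],-1],[[0,0,0],[0,0,0],-1]]'
python3 - <<'E'
from h import *
o=ctrl.get_obs();print(o["tool_pos"],o["orientation"],o["joint_pos"],o["force"])
E
```

```text
clock: 2.85
tool_pos: [0.4444, -0.1054, 0.1875]
orientation: [179.9, -9.9, -17.0]
force: [1.4, -0.1, -0.2]
opening: 0.0004
gripper_force: 0.0
[ 0.44440799 -0.10544614  0.18745914] [179.87761931  -9.86140547 -17.02667652] [ 16.38459356  -5.30804296 -39.18873588   7.40945347 -48.16882635
  52.01623534] [ 1.42838403 -0.0764039  -0.20797459]
```

```bash
python3 -m crank '[[[0.0055,-0.0265,0],[0,0,0],-1],[[0,0,-0.04],[0,0,0],-1],[[0,0,-0.04],[0,0,0],-1],[[0,0,-0.03],[0,0,0],-1],[[0,0,0],[0,0,0],-1],[[0,0,0],[0,0,0],-1]]'
python3 - <<'E'
from h import *
p,d=imaging.snapshot("side");cv2.imwrite("pics/s2.png",cv2.resize(p[180:280,200:340],None,fx=4,fy=4))
o=ctrl.get_obs();print(o["tool_pos"],o["orientation"],o["joint_pos"],o["force"])
E
```

```text
clock: 3.45
tool_pos: [0.449, -0.1318, 0.0778]
orientation: [179.8, -9.8, -16.9]
force: [0.3, 0.2, 0.2]
opening: 0.0004
gripper_force: 0.0
[ 0.45004333 -0.13165169  0.07864282] [179.89552211  -9.96537031 -16.88548247] [ 11.7980364    4.56629457 -47.93371482  10.00622182 -29.15916391
  52.91838759] [0.32142685 0.67946603 0.59742295]
```

View pics/s2.png

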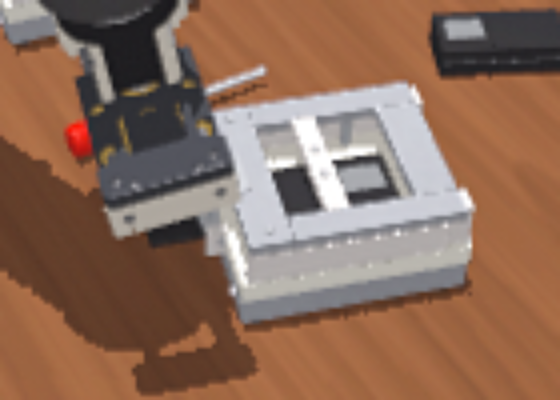

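```bash
python3 -m crank '[[[0,0,-0.01],[0,0,0],-1],[[0,0,-0.01],[0,0,0],-1],[[0,0,-0.003],[0,0,0],-1],[[0,0,-0.002],[0,0,0],-1],[[0,0,-0.002],[0,0,0],-1],[[0,0,-0.002],[0,0,0],-1],[[0,0,0],[0,0,0],-1]]'
python3 -c "
from h import *
o=ctrl.get_obs();print(o['tool_pos'],o['force'])"
```

```text
clock: 4.2
tool_pos: [0.4496, -0.1322, 0.0485]
orientation: [179.9, -9.9, -17.0]
force: [-3.5, 3.5, 5.2]
opening: 0.0003
gripper_force: 3.3
[ 0.44963126 -0.13217302  0.04845026] [-3.52031809  3.50582197  5.20739063]
```

```bash
python3 -m crank '[[[0,0,-0.001],[0,0,0],-1],[[0,0,0],[0,0,0],-1],[[0,0,0],[0,0,0],-1],[[0,0,0],[0,0,0],-1]]'
python3 - <<'E'
from h import *
p,d=imaging.snapshot("side");cv2.imwrite("pics/s3.png",cv2.resize(p[150:280,200:340],None,fx=4,fy=4))
P=cloud("side",d).reshape(-1,3);f=np.array([.956,-.2924]);o=np.array([.5545,-.164])
q=(P[:,:2]-o);x=q@f;y=q@[.2924,.956];s=P[(x>-.06)&(x<.09)&(abs(y)<.07)]
print(np.histogram(s[:,2],bins=np.arange(0,.2,.02))[0],ctrl.get_obs()["force"])
E
```

```text
clock: 4.6
tool_pos: [0.4495, -0.1322, 0.0475]
orientation: [179.9, -9.9, -17.0]
force: [-3.9, 4.8, 7.4]
opening: 0.0003
gripper_force: 3.7
[233 252 893 574 344 170 273 379   4] [-4.33168189  4.33433984  6.05768455]
```

View pics/s3.png

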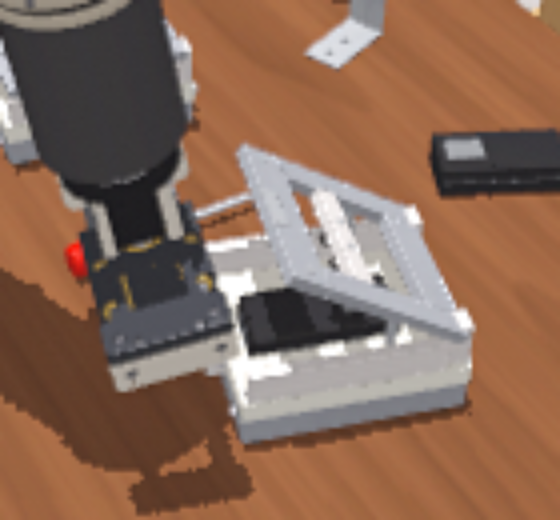

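```bash
python3 -m crank '[[[0,0,0.01],[0,0,0],-1],[[0,0,0.02],[0,0,0],-1],[[0,0,0.03],[0,0,0],-1],[[0,0,0.03],[0,0,0],-1],[[0,0,0],[0,0,0],-1],[[0,0,0],[0,0,0],-1],[[0,0,0],[0,0,0],-1]]'
python3 - <<'E'
from h import *
p,d=imaging.snapshot("side")
P=cloud("side",d).reshape(-1,3);f=np.array([.956,-.2924]);o=np.array([.5545,-.164])
q=(P[:,:2]-o);x=q@f;y=q@[.2924,.956]
k=(x>-.055)&(x<.09)&(abs(y)<.075)&(P[:,2]>.1)&(P[:,2]<.18)&(P[:,2]>.077+(.065-x)*.45)
print("lid angle",np.polyfit(.07-x[k],P[k,2],1),"edge x",np.sort(x[k])[:5],P[k,2].max(),"y",y[k].min(),y[k].max())
s=ctrl.get_obs();print(s["tool_pos"],s["force"],s["joint_pos"])
E
```

```text
clock: 5.35
tool_pos: [0.4486, -0.1325, 0.1364]
orientation: [179.9, -9.8, -17.0]
force: [0.3, 0.2, -0.4]
opening: 0.0003
gripper_force: 0.0
lid angle [0.6481771  0.08070966] edge x [-0.05149782 -0.05144702 -0.05111294 -0.05108011 -0.05100728] 0.16086705342272614 y -0.06679801300656166 0.06634985164391254
[ 0.44846042 -0.13249982  0.13612079] [-0.02594973 -0.13081273 -0.47735721] [ 11.89105014  -0.50899806 -42.56494361   7.60352279 -39.69519139
  55.60546699]
```

```bash
python3 -m crank '[[[0.0072,-0.0022,0],[-0.7,-2.4,0],-1],[[0.0072,-0.0022,0],[-0.7,-2.4,0],-1],[[0.0072,-0.0022,0],[-0.7,-2.4,0],-1],[[0.0072,-0.0022,0],[-0.7,-2.4,0],-1],[[0,0,0],[0,0,0],-1],[[0,0,0],[0,0,0],-1]]'
cat > s.py <<'E'
from h import *
s=ctrl.get_obs();t=s["tool_pos"];q=t[:2]-[.5545,-.164]
print("fix x,y,z",q@[.956,-.2924],q@[.2924,.956],t[2],s["orientation"],s["force"],s["joint_pos"])
E
python3 s.py
```

```text
clock: 6.0
tool_pos: [0.4771, -0.1415, 0.1363]
orientation: [179.9, -19.7, -17.0]
force: [-0.3, -0.1, -0.1]
opening: 0.0006
gripper_force: 0.0
fix x,y,z -0.08055265639635932 -0.0011097227502614333 0.13625796809691604 [179.9393747  -19.71665492 -16.99963137] [-0.2818411  -0.07303215 -0.08573289] [ 12.02647508  -2.81584247 -53.14267374  23.73920524 -24.1367887
  40.54664625]
```

```bash
python3 -m crank '[[[0.0096,-0.0029,0],[0,0,0],-1],[[0.0096,-0.0029,0],[0,0,0],-1],[[0.0096,-0.0029,0],[0,0,0],-1],[[0.0064,-0.002,0.007],[0,0,0],-1],[[0.0064,-0.002,0.007],[0,0,0],-1],[[0.0064,-0.002,0.007],[0,0,0],-1],[[0.007,-0.0021,0.0058],[0,0,0],-1],[[0.007,-0.0021,0.0058],[0,0,0],-1],[[0.007,-0.0021,0.0058],[0,0,0],-1]]'; python3 s.py
```

```text
clock: 6.9
tool_pos: [0.5478, -0.1622, 0.176]
orientation: [-180.0, -19.9, -17.0]
force: [-1.4, 0.2, -1.9]
opening: -0.0
gripper_force: 0.6
fix x,y,z -0.006895967380151135 -0.00025913439195330494 0.17604814531194232 [-179.9727875   -19.88720927  -17.01175067] [-1.44602018  0.18299105 -1.87146624] [  8.21154649   1.99227018 -39.71866525  16.21192048 -31.17702401
  52.14042243]
```

```bash
python3 -m crank '[[[0.0076,-0.0023,0.004],[0,0,0],-1],[[0.0076,-0.0023,0.004],[0,0,0],-1],[[0.0076,-0.0023,0.004],[0,0,0],-1],[[0.0076,-0.0023,0.0022],[0,0,0],-1],[[0.0076,-0.0023,0.0022],[0,0,0],-1],[[0.0076,-0.0023,0.0022],[0,0,0],-1],[[0.0077,-0.0024,0.0006],[0,0,0],-1],[[0.0077,-0.0024,0.0006],[0,0,0],-1],[[0.0077,-0.0024,0.0006],[0,0,0],-1]]'; python3 s.py
python3 - <<'E'
from h import *
p,d=imaging.snapshot("side");cv2.imwrite("pics/s4.png",cv2.resize(p[100:290,150:390],None,fx=3,fy=3))
E
```

```text
clock: 7.8
tool_pos: [0.6163, -0.1833, 0.1958]
orientation: [-180.0, -19.9, -17.0]
force: [-0.4, 0.6, -0.8]
opening: 0.0006
gripper_force: 0.5
fix x,y,z 0.06476180046303455 -0.00039794350662526387 0.19581801044566435 [-179.98860786  -19.86012394  -17.01444485] [-0.39179411  0.63616736 -0.845892  ] [  4.86977658   7.88470414 -28.78686973  12.59174482 -35.45068986
  58.99158722]
```

View pics/s4.png

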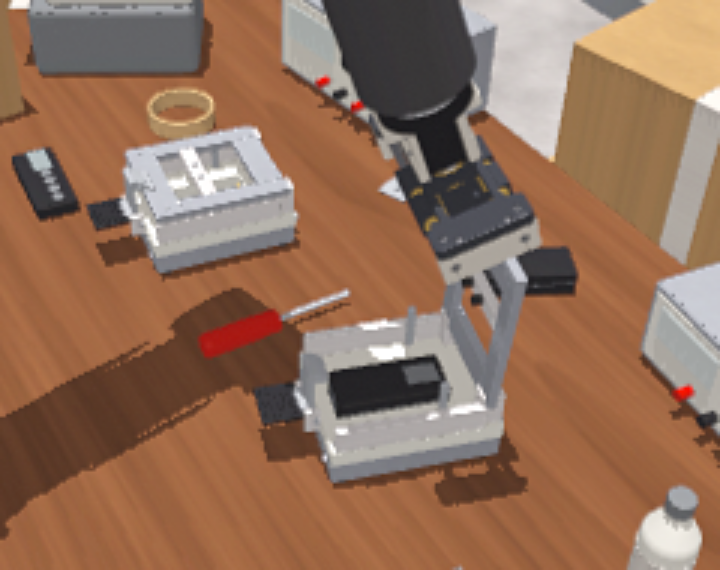

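```bash
python3 -m crank '[[[0.0057,-0.0018,-0.0007],[0,0,0],-1],[[0.0057,-0.0018,-0.0007],[0,0,0],-1],[[0.0057,-0.0018,-0.0007],[0,0,0],-1],[[0.003,-0.0009,-0.0007],[0,0,0],-1],[[0.003,-0.0009,-0.0007],[0,0,0],-1],[[0,0,0],[0,0,0],-1]]'; python3 s.py
```

```text
clock: 8.45
tool_pos: [0.6391, -0.1904, 0.1922]
orientation: [-180.0, -19.9, -17.0]
force: [-0.5, -1.3, -0.2]
opening: 0.0007
gripper_force: 0.0
fix x,y,z 0.08859622175859419 -0.0005156068928028855 0.19216251596816225 [-179.99446859  -19.85677819  -17.01383488] [-0.49760554 -1.30953947 -0.23619536] [  3.8949554   10.32699873 -26.06943646  12.02263117 -35.55829013
  60.40637464]
```

```bash
python3 -m crank '[[[0.002,-0.0006,-0.0005],[0,0,0],-1],[[0.002,-0.0006,-0.0005],[0,0,0],-1]]'; python3 s.py
```

```text
clock: 8.65
tool_pos: [0.6411, -0.1914, 0.1912]
orientation: [180.0, -19.7, -17.0]
force: [-20.9, 11.5, 17.3]
opening: 0.0002
gripper_force: 13.7
fix x,y,z 0.09084381522608591 -0.0008831386359974477 0.1912088495929902 [179.97367302 -19.71485838 -17.03430858] [-20.91982565  11.46075818  17.29080828] [  3.76819817  10.65202095 -25.69302005  11.88179052 -35.73006817
  60.62706648]
```

```bash
python3 -m crank '[[[-0.004,0.0012,0],[0,0,0],-1],[[-0.01,0.003,0],[0,0,0],-1],[[-0.02,0.006,0],[0,0,0],-1],[[-0.03,0.009,0.02],[0,0,0],-1],[[-0.03,0.009,0.03],[0,0,0],-1],[[-0.03,0.009,0.04],[0,0,0],-1],[[-0.01,0.03,0.04],[0,0,0],-1],[[0,0,0],[0,0,0],-1],[[0,0,0],[0,0,0],-1],[[0,0,0],[0,0,0],-1]]'; python3 s.py
python3 - <<'E'
from h import *
p,d=imaging.snapshot("side");cv2.imwrite("pics/s5.png",cv2.resize(p[100:290,150:390],None,fx=3,fy=3))
P=cloud("side",d).reshape(-1,3);q=P[:,:2]-[.5545,-.164];x=q@[.956,-.2924];y=q@[.2924,.956]
k=(x>.055)&(x<.13)&(abs(y)<.062)&(P[:,2]>.1)&(P[:,2]<.215)
z=P[k,2];xx=x[k]
for a in np.arange(.1,.215,.02):
    m=abs(z-a)<.01
    if m.any(): print(round(a,2),m.sum(),np.percentile(xx[m],[10,50,90]).round(4), "underside at 1.85:",round(.07+(a-.077)*.287,4))
E
```

```text
clock: 9.65
tool_pos: [0.5088, -0.1251, 0.3191]
orientation: [-180.0, -19.8, -17.0]
force: [0.1, 1.0, 0.4]
opening: 0.0002
gripper_force: 0.0
fix x,y,z -0.05505470668960928 0.02388036233599352 0.3191071064592028 [-179.99676454  -19.81434364  -16.99868134] [0.10992109 0.99437257 0.3643254 ] [ 15.37769611  -9.70748661 -29.57113497  12.9756594  -53.91804109
  51.4560064 ]
0.1 42 [0.0691 0.0714 0.0751] underside at 1.85: 0.0766
0.12 72 [0.073  0.0758 0.0797] underside at 1.85: 0.0823
0.14 91 [0.0786 0.0819 0.0837] underside at 1.85: 0.0881
0.16 201 [0.0823 0.0865 0.0929] underside at 1.85: 0.0938
0.18 104 [0.0906 0.0938 0.0956] underside at 1.85: 0.0996
0.2 208 [0.0954 0.0983 0.1011] underside at 1.85: 0.1053
```

View pics/s5.png

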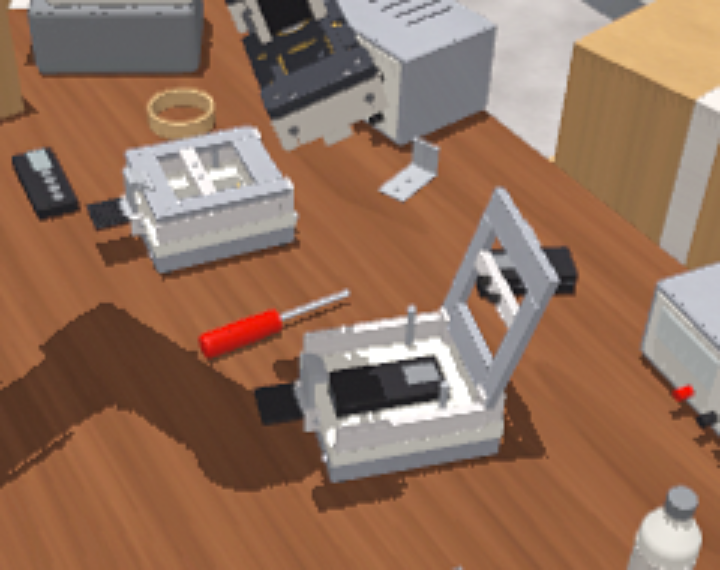

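The picture shows the loaded lid leaning back past upright at about (505,290). The measured slope is about 1.83 rad. The adapter is in its nest at (385,385), the tab is free at (278,403), the other fixture is shut and the hand is clear.

```bash
python3 -c "
from plant import close_job
print(close_job())"
```

```text
the job is handed in; nothing more can be done
None
```

The loaded fixture is open: I pressed the tab, the lid popped up by itself, and I pushed it back to its stop (measured about 1.83 rad; the push peaked near 29 N, under the 40 N limit). In the last picture the adapter is in its nest, the tab is up, the other fixture is shut and the hand is clear; the job is handed in, but no verdict was returned.

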